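Egg out of the stand with tongs

ROBOT

A 7-joint arm with a two-finger parallel gripper is mounted at the origin on a cart in front of the work surface, level with it; the furniture and walls round the work are solid. World frame = base frame: x ahead of the robot, y to its left, z up, the work surface at z = 0. Lengths are in m, angles in rad, forces in N, time in s.
With the tool pointing down it reaches from about 0.425 to 0.825 m from the base axis. Payload 3.6 kg.
Tool frame: the origin (TCP) lies between the finger pads; the fingertips stand 25 mm ahead of it and the grasp point (between the pads) lies 6 mm ahead of it; z points along the fingers, y is the line along which they close (so a half turn about z gives the same grasp; the last joint's range is limited). The gripper opens to 85 mm and grips with 20 to 120 N. Pads are 22 mm wide; open, the fingers measure 114 mm over their backs; the gripper's body (76 mm by 85 mm) begins 54 mm behind the grasp point. The pads swing forward as they close: fully open they stand 13 mm farther back than shut.
Start: joints at [1.292, 0.615, -0.013, 1.423, 0.008, 1.103, -0.04], TCP at [0.163, -0.629, 0.226] pointing down, gripper open.
Joint ranges: [-3.12, 3.12], [-0.3, 2.06], [-1.34, 1.32], [0.26, 2.42], [-1.36, 4.5], [0.01, 1.98], [-2.84, 2.84]. Speed limits (rad/s): [2.79, 2.79, 3.14, 3.14, 3.14, 3.14, 3.14].

INTERFACE

Orientations are given as a unit quaternion [x, y, z, w].
In Python, from bench import readout, optics, ticket gives the robot as it stands. The module is installed in compiled form; this text tells all that it offers.
- The arm moves only by the shell command python3 -m crank 'ROWS'. ROWS is JSON, one flat list of numbers, 5 for each row, row after row: the gripper command: -1 is shut, 1 is fully open, values between are in proportion, then the shift along the tool's x, y, z in mm, then the turn about the tool's z in rad. In form: [claw, x, y, z, roll, claw, x, y, z, roll, ...]. A call has 1 to 10 rows; each row is the pose to reach, as a shift and turn from the pose commanded when the call began, along the tool's axes at that moment; what a row does not reach only later rows make up. A row lasts 1/8 s, in which the tool goes at most 62.5 mm and 10.7 degrees, less where a joint would pass 70% of its speed; a pose out of reach is approached as far as the arm can. A call with a gripper value outside its range is refused whole. The fingers move at their own pace and stop on an object; the grip force is fixed at half the most. Time passes only in rows, so rows that repeat a pose let the fingers close. It gives the time, the measured TCP pose, the force, the opening and the grip force at its end, in the units of the state.
- readout.get_state(): the state, without advancing time (a new reading comes with each control period).
- optics.get_image(name): name is "side" or "top" or "wrist"; returns a dict with "color" (480x640x3 uint8, red, green, blue), "K" (3x3 intrinsics, pixels), "extrinsics" (4x4, takes a point from camera to world coordinates); the wrist camera has in their place "tool_from_camera" (4x4, takes a point from camera to tool coordinates, whose origin is the TCP and whose axes are the flange's). Camera axes: x right, y down, z forward; pixel columns grow to the right and rows downward; lengths in m; the calibration is good to about 2 mm. A picture is of the moment at which its call begins: read the wrist's pose just before it. There is no depth.
- ticket.close_job(): hands the job in; it is judged then, once.
The state is a dict: "t": time; "joint_pos": joint angles; "qd": joint speeds; "tau": joint torques, N m; "position": TCP position; "tool_rot": TCP orientation; "wrist_force": force on the tool from outside, world axes, zero at the start; "moment": the same for the moment, N m; "gripper_width": finger opening in m; "grasp_force": force on a finger pad.
Only numpy, scipy, OpenCV 4.12 (cv2) and the standard library are available. Lean on these libraries where they do the work, as an engineer would, in place of code of your own. Each camera call takes 0.05 s, during which the arm holds its last target. There are 200 camera calls.

TASK

Fold the carrying handle of the little two-cup stand down until it rests in its two catches. Then pick up the sprung tongs, close their jaws on the egg in the stand (not the lime) and lift it out of its wire cup; never touch the egg with the robot's fingers, and leave the lime and everything else where it stands. Finish while still holding the egg in the tongs, still, at least 10 cm above where it sat: do not put anything down.

Things in the scene. Friction and masses are not known exactly. Their poses are not given: they have to be found in the camera images.
- stand: Fixed egg stand: wooden base 216 x 64 x 12 mm, origin at its centre on the worktop, long side along own x. Wire cups 43 mm across, wire top 27.5 mm high, at x = -45 and +45 mm: one holds the egg, the other the lime, either way round. Steel uprights at x = +-99 mm, 54 mm high, carry the handle. Two catches 54 mm high at x = +-70, y = +95 mm. Its -y side is free: bring the tongs from there.
- handle (a joint): Turn of the U-shaped wire handle about a line along the stand's x at stand y = 0, z = 45 mm; arms 95 mm. 0 = folded level on the stand's +y side, resting in the catches (its stop); 1.57 = straight up. Grip centre at stand y = 95 mm x cos, z = 45 mm + 95 mm x sin of the value. Stiff (about 0.08 N m): it stays where it is left.
- handle_grip (a point): Middle of the handle's dark wooden round grip, 13 mm thick and 90 mm long along the stand's x. It moves with the handle; folded it is 45 mm above the worktop.
- tongs: Sprung steel tongs, 225 mm long, 36 mm high, 95 g, lying flat, open, on the cooktop (4 mm above the worktop). Origin on the underside between the two black rubber grips (44 mm long, 36 mm high, 60 mm over their outsides); x forward to the jaws, y left, z up. Pivot at the narrow end, x = -95 mm; centre of mass at x = -6 mm. Springs push back 1.1 N at each grip for every mm that it is moved in.
- tongs_grip (a point): Point midway between the rubber grips, 22 mm above the tongs' underside: take the tongs here, across their y. Squeezed to about 54 mm over the grips they can be carried with the jaws still passing over the egg; at about 41 mm the jaws meet the egg (they move 1.9 times as far as the grips): go on squeezing there, 30 to 50 N.
- tongs_jaws (a point): Point midway between the jaws, 85 mm forward of the grips along the tongs' x, 18 mm above their underside. The jaws are shallow cups 40 mm long in x, 6 to 30 mm above the underside; open, 80 mm apart at mid-length and about 70 mm at the ends of the cups, 87 mm over the outsides.
- tongs_left (a joint): Closing angle of the tongs' left (+y) arm about the pivot: 0 fully open, about 0.10 closed on the egg, 0.2 fully closed.
- tongs_right (a joint): The same for the right (-y) arm.
- egg: Brown hen's egg, 57 mm long along own x, 44 mm thick, 58 g, lying in one cup with its long axis across the stand (within about 0.25 rad of the stand's y), tilted a few degrees. Origin at the underside of its middle.
- egg_center (a point): Centre of the egg, 22 mm above its origin; in its cup it is about 48 mm above the worktop.
- lime: Green lime, 52 mm long, 45 mm thick, in the other cup; stays there. Origin at the lowest point of its middle.
- mug: Bystander on the cooktop: dark-and-cream mug 80 x 114 x 94 mm, origin under its middle.
- tin: Bystander: small food tin, 57 mm across, 72 mm high, origin under its middle.
- salt: Bystander: glass salt shaker, 44 mm across, 90 mm high, origin under its middle.
- apple: Bystander on the worktop behind the stand: red apple, 77 mm, origin under its middle.
- teaspoon: Bystander: steel teaspoon 130 x 26 x 11 mm lying flat, origin under its middle.

How it is judged:
On the way, in this order (a step that is already met when the one before it is completed fails the run):
1. the handle is folded down into its catches while the egg is still in its cup (value of joint handle below 0.07 rad and distance of egg_center from where it was at the start of the episode below 0.015 m), for 0.2 s.
2. the tongs carry the egg clear of its cup (height (world z) of egg_center above 0.09 m and contact force between tongs and egg above 1 N), for 0.2 s.
At the end, for the whole second after the job is handed in: Handle in its catches (within 0.07 rad of its stop). Egg still (under 30 mm/s) between the jaws (centre within 30 mm of their midpoint), centre 145 mm or more above the worktop, gripped by the tongs (over 1 N) held in the fingers; nothing touches the stand, fingers not on the egg (value of joint handle below 0.07 rad and height (world z) of egg_center above 0.145 m and distance between egg_center and tongs_jaws below 0.03 m and contact force between tongs and egg above 1 N and contact force between the fingers and tongs above 1 N and contact force between the fingers and egg below 0.3 N and contact force between stand and egg below 0.1 N and contact force between stand and tongs below 0.1 N and linear speed of egg below 0.03 m/s); the arm keeps its last pose, push and grip.
It fails at once if the robot's fingers touch the egg (contact force between the fingers and egg above 0.5 N).
It fails at once if the lime is moved more than 30 mm (distance of lime from where it was at the start of the episode above 0.03 m).
It fails at once if a bystander is moved more than 30 mm (distance of any of mug, tin, salt, apple, teaspoon from where it was at the start of the episode above 0.03 m).
It also fails if it takes over 54 s, if anything falls off the work surface, if the arm or the gripper's body presses on something with over 40 N, if the wrist force passes 120 N, or if a joint passes its speed limit or range.

## Working session

There is one attempt and no reset: what is moved stays moved. The work goes in short steps, Python scripts to look and compute and a shell command to move; the robot and the scene stay as the last step left them, time stands still between calls to the robot, and variables do not carry over. Pictures are saved under pics/ and viewed, at most 10 in all, crops included, and the job is handed in when it is done.

```bash
mkdir -p pics
cat > h.py <<'E'
import numpy as np, cv2, json
from bench import readout, optics, ticket
from scipy.spatial.transform import Rotation as R
def grab(n):
    s=readout.get_state(); d=optics.get_image(n); T=d.get("extrinsics")
    if T is None:
        W=np.eye(4);W[:3,:3]=R.from_quat(s["tool_rot"]).as_matrix();W[:3,3]=s["position"];T=W@np.array(d["tool_from_camera"])
    return cv2.cvtColor(d["color"],cv2.COLOR_RGB2BGR),np.array(d["K"]),np.array(T)
def ray(K,T,u,v,z):
    d=T[:3,:3]@np.linalg.solve(K,[u,v,1.]);o=T[:3,3];return o+d*(z-o[2])/d[2]
def proj(K,T,p):
    c=T[:3,:3].T@(np.array(p)-T[:3,3]);q=K@c;return q[:2]/q[2]
E
python3 - <<'E'
from h import *
s=readout.get_state();print(s)
for n in("top","side"):
    im,K,T=grab(n);cv2.imwrite(f"pics/{n}0.png",im);np.savez(f"{n}.npz",im=im,K=K,T=T);print(K,T.round(3))
E
```

```text
{'t': 0.0, 'joint_pos': array([ 1.29148671,  0.61589924, -0.01263939,  1.42488892,  0.00809066,
        1.10346261, -0.04040767]), 'qd': array([ 0.00090901,  0.00016308, -0.00038255,  0.00043894, -0.00222847,
        0.00214026,  0.00101809]), 'tau': array([ 1.11573424e-04, -4.69214666e+01,  2.58901482e-01, -1.71033239e+01,
        9.89062653e-03,  9.56782547e-03, -8.74071759e-06]), 'position': array([ 0.16240603, -0.62856561,  0.22485441]), 'tool_rot': array([ 9.92016075e-01,  1.26104741e-01, -1.73092770e-04, -1.29265830e-03]), 'wrist_force': array([ 1.75300144, -0.27560508,  0.04448694]), 'moment': array([-0.02465813, -0.00429507, -0.02486213]), 'grasp_force': 0.0, 'gripper_width': 0.08479340603875973}
[[472.4782047    0.         323.34151413]
 [  0.         472.4782047  238.48342407]
 [  0.           0.           1.        ]] [[ 0.012 -0.986  0.168  0.414]
 [-1.    -0.014 -0.012 -0.083]
 [ 0.015 -0.168 -0.986  1.13 ]
 [ 0.     0.     0.     1.   ]]
[[599.81930403   0.         311.15884686]
 [  0.         599.81930403 229.85250475]
 [  0.           0.           1.        ]] [[ 0.988 -0.058  0.146  0.385]
 [-0.156 -0.47   0.869 -1.249]
 [ 0.018 -0.881 -0.473  0.683]
 [ 0.     0.     0.     1.   ]]
```

View pics/top0.png

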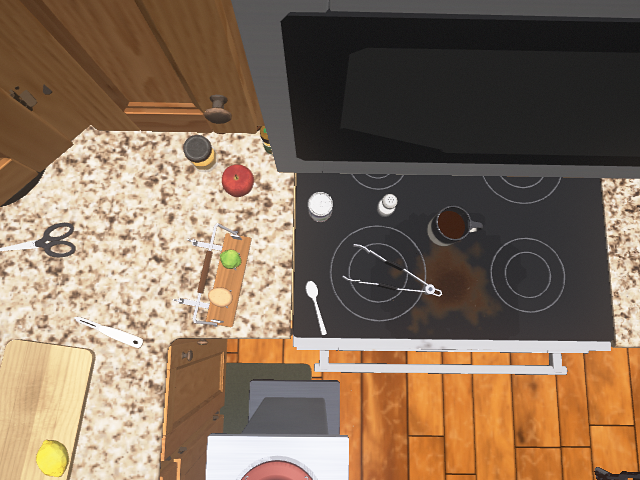

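View pics/side0.png

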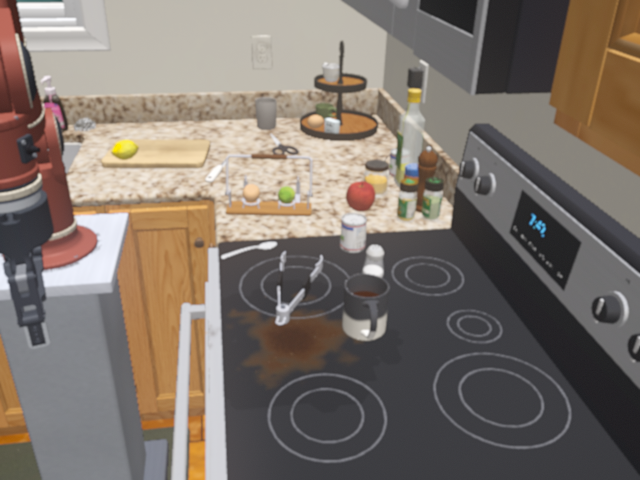

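Run:
```python
from h import *
a=np.load("top.npz");b=np.load("side.npz")
A=cv2.resize(a["im"][215:335,165:285],(400,400),interpolation=2);B=cv2.resize(a["im"][225:315,325:460],(600,400)[::1],interpolation=2)[:,:400] if 0 else cv2.resize(a["im"][225:315,325:445],(400,300),interpolation=2)
C=cv2.resize(b["im"][140:220,215:325],(412,300),interpolation=2)
o=np.zeros((600,800,3),np.uint8);o[:400,:400]=A;o[:300,400:]=B;o[300:,388:]=C
cv2.imwrite("pics/z.png",o)
def blob(im,lo,hi,roi):
    h=cv2.cvtColor(im,cv2.COLOR_BGR2HSV);m=cv2.inRange(h,lo,hi);k=np.zeros_like(m);y0,y1,x0,x1=roi;k[y0:y1,x0:x1]=m[y0:y1,x0:x1]
    c=max(cv2.findContours(k,0,2)[0],key=cv2.contourArea);M=cv2.moments(c);return M["m10"]/M["m00"],M["m01"]/M["m00"],cv2.contourArea(c)
l=blob(a["im"],(30,80,50),(60,255,255),(215,335,165,285));print("lime",l,ray(a["K"],a["T"],l[0],l[1],.048))
```

```text
lime (230.12629022465086, 258.79113539769276, 274.5) [0.5475685  0.11775907 0.048     ]
```

View pics/z.png

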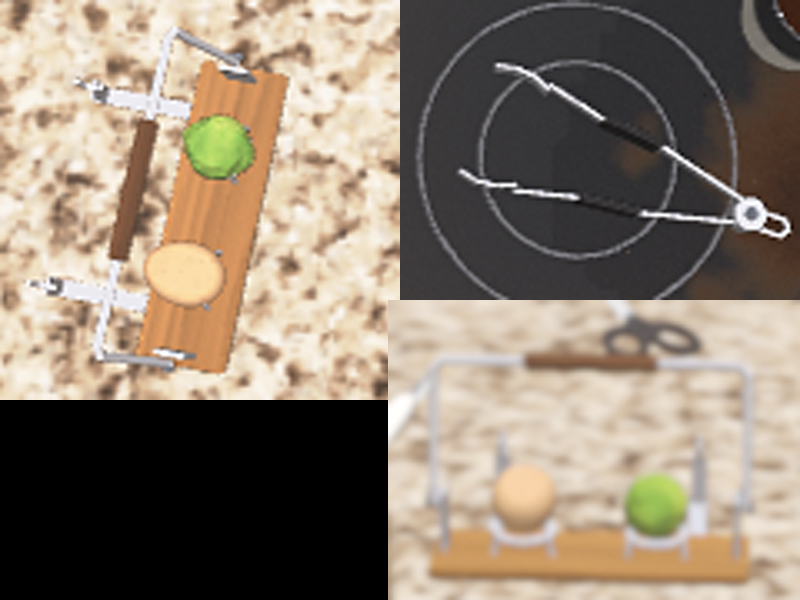

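Run:
```python
from h import *
a=np.load("top.npz");b=np.load("side.npz");K,T=a["K"],a["T"]
st=lambda X,Y,z:ray(K,T,165+X/3.3333,215+Y/3.3333,z)
tg=lambda X,Y,z:ray(K,T,325+(X-400)/3.3333,225+Y/3.3333,z)
c=np.array([st(*p,.012) for p in((202,62),(288,77),(222,373),(138,355))]);o=c.mean(0);x=c[0]+c[1]-c[2]-c[3];yaw=np.arctan2(x[1],x[0])
print("stand",o,yaw,np.linalg.norm(x)/2); ex=np.array([np.cos(yaw),np.sin(yaw)]);ey=np.array([-ex[1],ex[0]])
for n,p in(("egg",st(185,272,.048)),("lime",st(219,147,.048))): d=p[:2]-o[:2];print(n,p,d@ex,d@ey)
# grip: two-view
def tr(p,q):
    A=[];B=[]
    r=[]
    for (K_,T_,u,v) in(p,q):
        P=K_@np.linalg.inv(T_)[:3];r+=[u*P[2]-P[0],v*P[2]-P[1]]
    r=np.array(r);return np.linalg.lstsq(r[:,:3],-r[:,3],rcond=None)[0]
g=tr((K,T,165+134/3.3333,215+190/3.3333),(b["K"],b["T"],215+(592-388)/3.745,140+62/3.745))
d=g[:2]-o[:2];print("grip",g,d@ex,d@ey,np.arctan2(g[2]-.045,d@ey),np.hypot(g[2]-.045,d@ey))
gr=(tg(632,136,.04)+tg(609,206,.04))/2;pv=tg(750,213,.04);jw=(tg(520,75,.03)+tg(485,180,.03))/2
v=jw-pv;print("tong",gr,pv,jw,np.arctan2(v[1],v[0]),np.linalg.norm(v[:2]),np.linalg.norm(gr-pv))
print("spoon",ray(K,T,312,285,.01),ray(K,T,323,332,.01),"salt",ray(K,T,388,200,.09),"mug",ray(K,T,452,222,.094),"tin",ray(K,T,320,200,.07))
print("yawtool",R.from_quat(readout.get_state()["tool_rot"]).as_matrix().round(3))
```

```text
stand [0.5032355  0.12510106 0.012     ] -0.17235992838453953 0.21198591448374485
egg [0.46091552 0.13563012 0.048     ] -0.04349872343976951 0.003114844663793315
lime [0.54687094 0.11640938 0.048     ] 0.04447957571345171 -0.0010790729914396538
grip [0.50980539 0.15276793 0.13451272] 0.00172746479803037 0.028383712837927 1.2637340473522287 0.09390507241457757
tong [ 0.51308078 -0.25423922  0.04      ] [ 0.48510234 -0.34366965  0.04      ] [ 0.54361369 -0.17306665  0.03      ] 1.2403998875678555 0.1803578773851468 0.09370483010056851
spoon [ 0.49259873 -0.07110051  0.01      ] [ 0.38383751 -0.09845811  0.01      ] salt [ 0.68168929 -0.24124238  0.09      ] mug [ 0.63207362 -0.38421543  0.094     ] tin [ 0.68434186 -0.08700026  0.07      ]
yawtool [[ 0.968  0.25  -0.001]
 [ 0.25  -0.968  0.002]
 [-0.    -0.002 -1.   ]]
```

```bash
cat >> h.py <<'E'
O=np.array([.503,.125]);YS=-.172
def S(x,y): c,s=np.cos(YS),np.sin(YS);return O+np.array([x*c-y*s,x*s+y*c])
def psi():
    m=R.from_quat(readout.get_state()["tool_rot"]).as_matrix();return np.arctan2(m[1,0],m[0,0])
def rel(p,ps=None,frm=None):  # world point (m) -> tool shift mm + roll
    s=readout.get_state();m=R.from_quat(s["tool_rot"]).as_matrix();f=s["position"] if frm is None else frm
    return (m.T@(np.array(p)-f)*1000).round(1),None if ps is None else round(-((ps-psi()+np.pi)%(2*np.pi)-np.pi),3)
E
python3 - <<'E'
from h import *
print(rel([.45,-.35,.235],1.398)); print(S(.002,-.004))
E
```

```text
(array([ 348.2, -197.9,   -9.6]), np.float64(-1.145))
[0.50428588 0.12071672]
```

```bash
python3 -m crank '[-1,50,-28,-10,-0.16, -1,100,-56,-10,-0.32, -1,150,-85,-10,-0.48, -1,200,-113,-10,-0.64, -1,250,-142,-10,-0.8, -1,300,-170,-10,-0.96, -1,348,-198,-10,-1.145, -1,348,-198,-10,-1.145]'
python3 - <<'E'
from h import *
print(rel([.48,-.05,.235],1.398),rel([.504,.121,.235],1.398),readout.get_state()["joint_pos"])
E
```

```text
t: 1.1
position: [0.4542, -0.3446, 0.2359]
tool_rot: [0.762, 0.648, 0.002, -0.001]
wrist_force: [-1.1, -0.1, 0.7]
gripper_width: 0.0
grasp_force: 0.0
(array([294.9, -21.9,   2.2]), np.float64(0.011)) (array([467.6, -25.8,   3. ]), np.float64(0.011)) [ 0.84415676  0.50061411 -0.35846044  1.64025532  0.19128439  1.03573516
  0.26665317]
```

```bash
python3 -m crank '[-1,58,-5,2,0.01, -1,116,-9,2,0.01, -1,174,-13,2,0.01, -1,232,-17,2,0.01, -1,290,-22,2,0.01, -1,348,-23,3,0.01, -1,406,-24,3,0.01, -1,468,-26,3,0.01, -1,468,-26,3,0.01]'
python3 - <<'E'
from h import *
im,K,T=grab("wrist");cv2.imwrite("pics/w1.png",im);np.savez("w1.npz",im=im,K=K,T=T)
print(proj(K,T,[*S(-.045,0),.048]),proj(K,T,[*S(0,.0284),.1345]))
print(readout.get_state()["position"],psi(),rel([*S(0,-.004),.150],1.398))
E
```

```text
t: 2.22
position: [0.5044, 0.121, 0.2331]
tool_rot: [0.766, 0.643, 0.001, -0.001]
wrist_force: [-0.7, -0.7, -0.1]
gripper_width: 0.0001
grasp_force: 0.0
[266.77132307 207.55778555] [313.69675698 194.87785921]
[0.50456909 0.11680336 0.23272066] 1.3917748517504394 (array([ 3.8, -2.9, 82.7]), np.float64(-0.006))
```

View pics/w1.png

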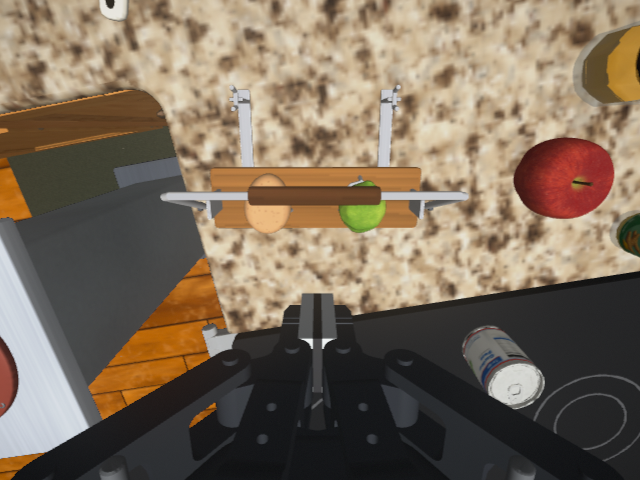

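```bash
python3 -m crank '[-1,0,-2,50,0, -1,0,-2,83,0, -1,0,-2,83,0, -1,10,-2,84,0, -1,20,-2,86,0, -1,29,-2,90,0, -1,38,-2,95,0, -1,47,-2,100,0, -1,54,-2,105,0, -1,54,-2,105,0]'
python3 - <<'E'
from h import *
s=readout.get_state();im,K,T=grab("side");cv2.imwrite("pics/s1.png",cv2.resize(im[110:230,180:340],(640,480)))
d=s["position"][:2]-O;c,q=np.cos(YS),np.sin(YS);print(d[0]*c+d[1]*q,-d[0]*q+d[1]*c,s["position"],psi())
E
```

```text
t: 3.52
position: [0.5138, 0.1741, 0.1296]
tool_rot: [0.768, 0.641, 0.004, -0.001]
wrist_force: [-0.6, 4.1, 7.1]
gripper_width: -0.0001
grasp_force: 3.4
0.002215242275442694 0.05026456853193165 [0.5137855  0.17414374 0.12960035] 1.3911924603322936
```

View pics/s1.png

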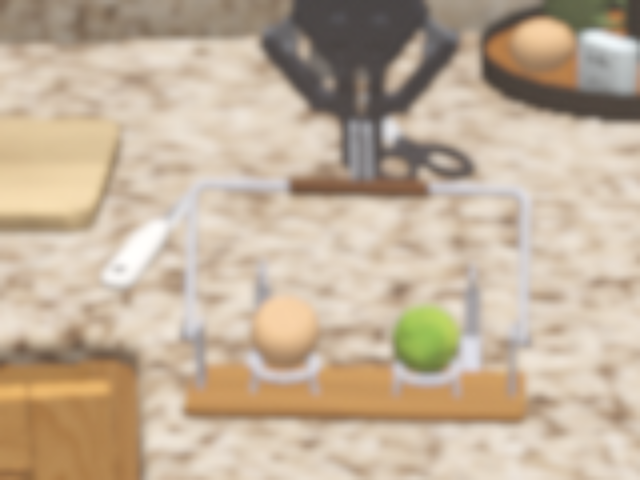

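Run:
```python
from h import *
b=np.load("side.npz")
for t in(1.3,1.2,1.1,1,.9,.8,.7,.6,.4): print(t,proj(b["K"],b["T"],[*S(0,.095*np.cos(t)),.045+.095*np.sin(t)]), round(95*np.cos(t)),round(45+95*np.sin(t)))
print(proj(b["K"],b["T"],[*S(.002,.050),.1046]))
```

```text
1.3 [268.16409156 156.27271567] 25 137
1.2 [268.46682756 156.08288896] 34 134
1.1 [268.76067478 156.27516331] 43 130
1 [269.04285082 156.84048958] 51 125
0.9 [269.31079376 157.76637724] 59 119
0.8 [269.5621745  159.03727786] 66 113
0.7 [269.79490393 160.63496647] 73 106
0.6 [270.00713556 162.53891058] 78 99
0.4 [270.36392343 167.17396359] 88 82
[269.91002575 164.54077941]
```

Run:
```python
from h import *
d=optics.get_image("wrist");tc=np.array(d["tool_from_camera"]);K=np.array(d["K"]);print(tc.round(3),K[0,0])
for z in(0,.01,.025,.04): print(z,proj(K,tc,[0,0,z]),proj(K,tc,[.011,0,z]))
cv2.imwrite("pics/w2.png",cv2.cvtColor(d["color"],4))
```

```text
[[ 0.001 -0.95  -0.311  0.079]
 [ 1.     0.001  0.001  0.   ]
 [-0.001 -0.311  0.95  -0.148]
 [ 0.     0.     0.     1.   ]] 361.5821377346858
0 [316.65216474 304.98124414] [316.66844052 282.98377658]
0.01 [316.65957967 295.03055005] [316.67510054 274.05480204]
0.025 [316.66930366 281.98115351] [316.68381137 262.37634256]
0.04 [316.67766345 270.76248487] [316.69127921 252.36433229]
```

View pics/w2.png

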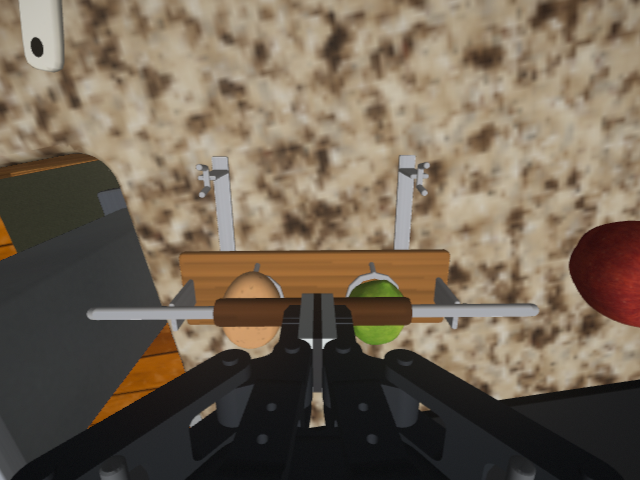

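```bash
python3 -m crank '[-1,0,0,-30,0, -1,-48,0,-30,0, -1,-48,0,-5,0, -1,-48,0,10,0, -1,-48,0,10,0, -1,-35,0,10,0, -1,-22,0,11,0, -1,-10,0,13,0, -1,-2,0,16,0, -1,-2,0,16,0]'
python3 - <<'E'
from h import *
s=readout.get_state();im,K,T=grab("wrist");cv2.imwrite("pics/w3.png",im)
d=s["position"][:2]-O;c,q=np.cos(YS),np.sin(YS);print(d[0]*c+d[1]*q,-d[0]*q+d[1]*c,s["position"],psi())
E
```

```text
t: 4.88
position: [0.5123, 0.1676, 0.1118]
tool_rot: [0.768, 0.64, 0.0, -0.0]
wrist_force: [0.4, 0.4, 0.6]
gripper_width: -0.0
grasp_force: 0.0
0.0018716810125106141 0.04354815986693292 [0.51229747 0.16758524 0.11182354] 1.3884664292955968
```

View pics/w3.png

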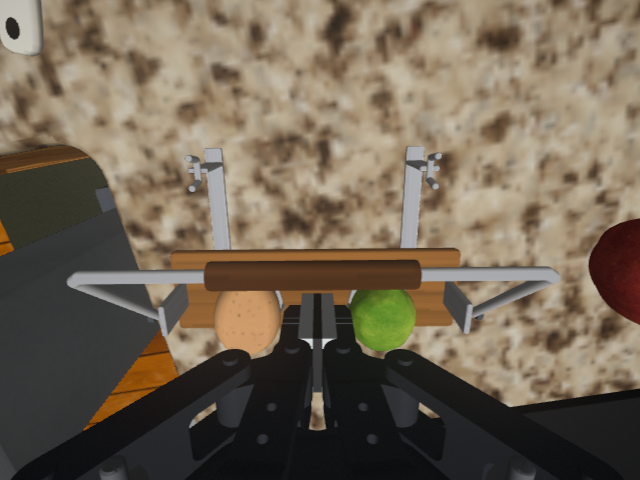

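```bash
python3 -m crank '[-1,7,0,4,0, -1,13,0,8,0, -1,13,0,8,0, -1,8,0,-35,0, -1,33,0,-35,0, -1,36,0,-12,0, -1,41,0,3,0, -1,47,0,18,0, -1,51,0,30,0, -1,51,0,33,0]'
python3 - <<'E'
from h import *
s=readout.get_state()
im,K,T=grab("side");cv2.imwrite("pics/s2.png",cv2.resize(im[110:230,180:340],(640,480)))
b=np.load("side.npz")
for t in(.6,.4,.2,0): print(t,(proj(b["K"],b["T"],[*S(0,.095*np.cos(t)),.045+.095*np.sin(t)])-[180,110])*4)
d=s["position"][:2]-O;c,q=np.cos(YS),np.sin(YS);print(d[0]*c+d[1]*q,-d[0]*q+d[1]*c,s["position"],psi())
E
```

```text
t: 6.18
position: [0.523, 0.2245, 0.08]
tool_rot: [0.767, 0.641, 0.006, -0.003]
wrist_force: [0.4, 9.8, 5.6]
gripper_width: 0.0001
grasp_force: 4.6
0.6 [360.02854224 210.15564231]
0.4 [361.45569373 228.69585435]
0.2 [362.49004779 250.9783831 ]
0 [363.10580103 276.14157084]
0.002722490919426536 0.10142536800830045 [0.52304159 0.22446282 0.07997783] 1.391967657524095
```

View pics/s2.png

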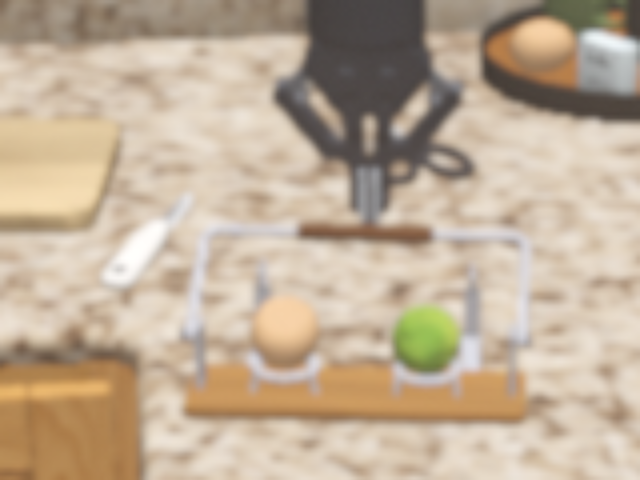

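```bash
python3 -m crank '[-1,0,0,-35,0, -1,-24,0,-35,0, -1,-24,0,-15,0, -1,-23,0,-8,0, -1,-20,0,-1,0, -1,-17,0,3,0, -1,-15,0,6,0, -1,-15,0,8,0]'
python3 - <<'E'
from h import *
s=readout.get_state()
im,K,T=grab("side");h=cv2.cvtColor(im,40)
# dark brown grip column profile at u~260 and 282 in rows 155-185
for u in(260,283): print(u,[(v,int(im[v].mean(axis=1)[u])) for v in range(156,186,2)])
d=s["position"][:2]-O;c,q=np.cos(YS),np.sin(YS);print(d[0]*c+d[1]*q,-d[0]*q+d[1]*c,s["position"],s["wrist_force"],psi())
E
```

```text
t: 7.22
position: [0.5191, 0.2024, 0.0711]
tool_rot: [0.769, 0.64, 0.0, -0.0]
wrist_force: [-0.3, -1.1, 0.3]
gripper_width: -0.0001
grasp_force: 0.1
260 [(156, 178), (158, 196), (160, 194), (162, 206), (164, 191), (166, 197), (168, 159), (170, 92), (172, 161), (174, 216), (176, 203), (178, 208), (180, 205), (182, 174), (184, 193)]
283 [(156, 177), (158, 192), (160, 189), (162, 181), (164, 200), (166, 195), (168, 167), (170, 105), (172, 121), (174, 193), (176, 209), (178, 205), (180, 184), (182, 182), (184, 193)]
0.002650513347025216 0.07903090364293971 [0.51913779 0.20241111 0.07109205] [-0.27146313 -1.07140342  0.28869604] 1.3882611142519556
```

```bash
python3 -m crank '[-1,0,0,-36,0, -1,11,0,-36,0, -1,11,0,-20,0, -1,11,0,-13,0, -1,12,0,-8,0, -1,13,0,-4,0, -1,13,0,0,0]'
python3 - <<'E'
from h import *
s=readout.get_state()
im,K,T=grab("side")
for u in(260,283): print(u,[(v,int(im[v].mean(axis=1)[u])) for v in range(160,190,2)])
d=s["position"][:2]-O;c,q=np.cos(YS),np.sin(YS);print(d[0]*c+d[1]*q,-d[0]*q+d[1]*c,s["position"],s["wrist_force"],psi())
E
```

```text
t: 8.15
position: [0.5214, 0.2149, 0.0708]
tool_rot: [0.769, 0.64, 0.0, -0.0]
wrist_force: [-0.7, 0.6, 0.1]
gripper_width: -0.0002
grasp_force: 0.2
260 [(160, 194), (162, 205), (164, 191), (166, 200), (168, 185), (170, 111), (172, 105), (174, 197), (176, 203), (178, 209), (180, 205), (182, 173), (184, 193), (186, 212), (188, 200)]
283 [(160, 188), (162, 182), (164, 199), (166, 195), (168, 192), (170, 127), (172, 92), (174, 174), (176, 210), (178, 205), (180, 184), (182, 183), (184, 194), (186, 188), (188, 162)]
0.0027582424180775684 0.09175655052760735 [0.52142197 0.21493055 0.07078813] [-0.66790082  0.56327624  0.09068742] 1.3880112097086699
```

```bash
python3 -m crank '[-1,1,0,4,0, -1,2,0,8,0, -1,3,0,12,0, -1,3,0,15,0, -1,3,0,15,0]'
python3 - <<'E'
from h import *
s=readout.get_state()
im,K,T=grab("wrist");cv2.imwrite("pics/w4.png",im)
d=s["position"][:2]-O;c,q=np.cos(YS),np.sin(YS);print(d[0]*c+d[1]*q,-d[0]*q+d[1]*c,s["position"],s["wrist_force"],psi())
E
```

```text
t: 8.82
position: [0.5216, 0.2174, 0.0557]
tool_rot: [0.769, 0.64, -0.0, -0.0]
wrist_force: [-0.4, 0.0, 0.2]
gripper_width: -0.0002
grasp_force: 0.0
0.002540008695538904 0.09423422371132788 [0.52163102 0.21740901 0.05574898] [-0.44454297  0.04524247  0.2046661 ] 1.387787156013135
```

View pics/w4.png

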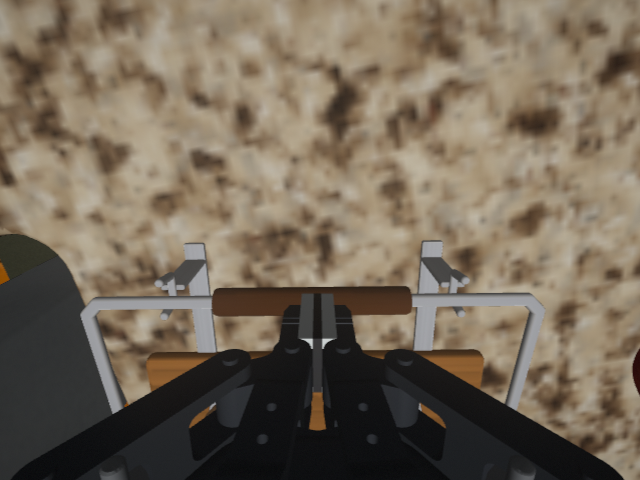

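```bash
python3 -m crank '[-1,0,0,4,0, -1,1,0,8,0, -1,1,0,11,0, -1,1,0,11,0]'
python3 - <<'E'
from h import *
s=readout.get_state();print(s["position"],s["wrist_force"])
im,K,T=grab("side")
for u in(260,283): print(u,[(v,int(im[v].mean(axis=1)[u])) for v in range(162,190,2)])
E
```

```text
t: 9.38
position: [0.5221, 0.2186, 0.0461]
tool_rot: [0.769, 0.64, 0.0, 0.0]
wrist_force: [-1.2, -2.0, 8.0]
gripper_width: -0.0001
grasp_force: 3.9
[0.52212261 0.21862456 0.04606355] [-1.18330557 -1.96721132  7.97037416]
260 [(162, 172), (164, 189), (166, 199), (168, 211), (170, 215), (172, 221), (174, 219), (176, 189), (178, 114), (180, 93), (182, 151), (184, 194), (186, 212), (188, 200)]
283 [(162, 129), (164, 189), (166, 195), (168, 198), (170, 179), (172, 169), (174, 195), (176, 204), (178, 138), (180, 92), (182, 164), (184, 194), (186, 188), (188, 161)]
```

```bash
python3 -m crank '[-1,0,0,-60,0, -1,-10,0,-120,0, -1,-40,0,-180,0, -1,-100,0,-190,0, -1,-160,0,-190,0, -1,-220,0,-190,0, -1,-220,0,-190,0]'
python3 - <<'E'
from h import *
im,K,T=grab("side")
for u in(260,283): print(u,[(v,int(im[v].mean(axis=1)[u])) for v in range(170,190,2)])
print(readout.get_state()["position"],rel([.513,-.26,.20],1.24))
E
```

```text
t: 10.3
position: [0.4808, -0.0044, 0.2345]
tool_rot: [0.772, 0.635, -0.002, 0.001]
wrist_force: [0.3, 1.1, -0.7]
gripper_width: -0.0001
grasp_force: 0.0
260 [(170, 217), (172, 222), (174, 220), (176, 191), (178, 116), (180, 95), (182, 153), (184, 196), (186, 213), (188, 202)]
283 [(170, 181), (172, 171), (174, 197), (176, 205), (178, 141), (180, 96), (182, 166), (184, 196), (186, 189), (188, 163)]
[ 0.48150886 -0.00049655  0.23483481] (array([-248.9,   79.7,   35. ]), np.float64(0.142))
```

```bash
python3 -m crank '[1,-55,18,5,0.07, 1,-110,36,10,0.14, 1,-165,54,20,0.14, 1,-220,72,30,0.14, 1,-249,80,35,0.14, 1,-249,80,35,0.14, 1,-249,80,35,0.14]'
python3 - <<'E'
from h import *
s=readout.get_state();im,K,T=grab("wrist");cv2.imwrite("pics/w5.png",im);np.savez("w5.npz",im=im,K=K,T=T)
print(s["position"],psi(),s["gripper_width"],proj(K,T,[.513,-.254,.04]))
E
```

```text
t: 11.22
position: [0.5164, -0.2542, 0.2]
tool_rot: [0.81, 0.586, 0.001, -0.001]
wrist_force: [-0.0, 0.2, -0.0]
gripper_width: 0.0855
grasp_force: 0.0
[ 0.51644097 -0.25417726  0.19999079] 1.2523306321470342 0.08546473065086327 [312.91804157 218.74694015]
```

View pics/w5.png

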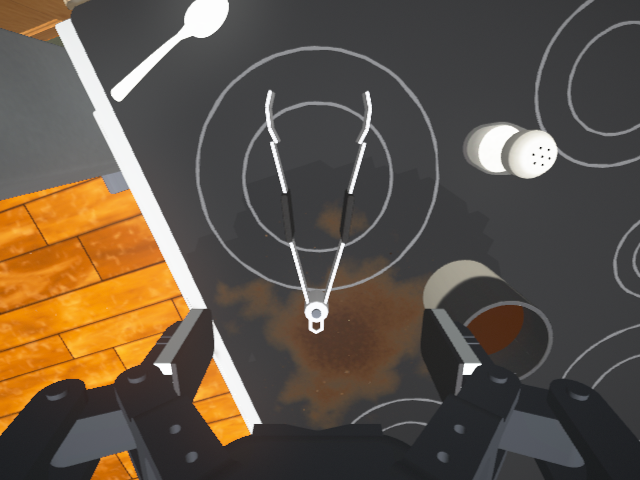

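Run:
```python
from h import *
a=np.load("w5.npz");K,T=a["K"],a["T"];r=lambda u,v,z=.04:ray(K,T,u,v,z)
L,Rr=r(288,216),r(346,216);pv=r(316,312);j=(r(270,93,.034)+r(368,93,.034))/2
print(L,Rr,np.linalg.norm(L-Rr),pv,j);g=(L+Rr)/2;v=(j-pv)[:2];y=np.arctan2(v[1],v[0]);u=v/np.linalg.norm(v)
print("yaw",y,"len",np.linalg.norm(v),"grip along",(g-pv)[:2]@u,"g",g)
g2=pv[:2]+.095*u;print(g2,rel([*g2,.031],y),rel([*g[:2],.031],y))
```

```text
[ 0.49304296 -0.24481201  0.04      ] [ 0.54132376 -0.26071558  0.04      ] 0.050832660277451466 [ 0.48670123 -0.34225958  0.04      ] [ 0.55016464 -0.15778047  0.034     ]
yaw 1.2394640700845172 len 0.19509009433568703 grip along 0.09454402340914819 g [ 0.51718336 -0.25276379  0.04      ]
[ 0.51760502 -0.25242665] (array([  1.5,   0.6, 169.2]), np.float64(0.013)) (array([  1.1,   0.3, 169.2]), np.float64(0.013))
```

```bash
python3 -m crank '[1,1,0,60,0.01, 1,1,0,110,0.01, 1,1,0,140,0.01, 1,1,0,155,0.01, 1,1,0,163,0.01, 1,1,0,168,0.01, 1,1,0,168,0.01]'
python3 - <<'E'
from h import *
s=readout.get_state();im,K,T=grab("side");cv2.imwrite("pics/s3.png",im)
print(s["position"],psi(),proj(K,T,s["position"]),proj(K,T,s["position"]-[0,0,.025]))
E
```

```text
t: 12.15
position: [0.5162, -0.2563, 0.0327]
tool_rot: [0.814, 0.58, 0.0, 0.001]
wrist_force: [0.4, -0.1, -0.3]
gripper_width: 0.0852
grasp_force: 0.0
[ 0.51619489 -0.25630781  0.03265851] 1.237755219284746 [292.6330146  279.75849482] [292.59319939 290.26935981]
```

```bash
python3 -m crank '[0.6,0,0,0,0, 0.4,0,0,0,0, 0.24,0,0,0,0, 0.24,0,0,0,0, 0.24,0,0,0,0, 0.24,0,0,0,0]'
python3 - <<'E'
from h import *
im,K,T=grab("wrist");np.savez("w6.npz",im=im,K=K,T=T)
b=(im.min(axis=2)>190).astype(np.uint8);n,l,st,c=cv2.connectedComponentsWithStats(b)
for i in range(1,n):
    if st[i,4]>40: print(st[i],c[i].round())
E
```

```text
t: 12.95
position: [0.5157, -0.2562, 0.032]
tool_rot: [0.815, 0.58, -0.0, -0.0]
wrist_force: [-0.3, 0.2, 0.1]
gripper_width: 0.0529
grasp_force: 0.0
[  85    0  109  364 2386] [120. 159.]
[ 440    0  107  364 2265] [509. 155.]
[ 175   45  233  267 6252] [236. 144.]
[ 379   44   80  267 2886] [422. 172.]
[ 610  125   30   75 1623] [627. 164.]
[   0  233   97  159 2207] [ 45. 314.]
[228 299  20  29 233] [238. 311.]
[387 299  32  57 640] [402. 327.]
[ 242  333  116   95 1752] [290. 381.]
[216 344  17  12 126] [227. 349.]
[338 347  55  80 698] [358. 391.]
[ 530  360  110   70 4838] [590. 391.]
[307 410  26  20 313] [321. 420.]
[141 464  18  16 165] [149. 473.]
```

Run:
```python
from h import *
b=np.load("side.npz")
for dz in(-.01,0,.01,.025): print(dz,proj(b["K"],b["T"],np.array([.523,.2245,.08-dz])),proj(b["K"],b["T"],np.array([.5138,.1741,.1296-dz])))
s=readout.get_state();print(s["gripper_width"],s["grasp_force"],s["joint_pos"])
im=np.load("w6.npz")["im"]
print("\n".join("".join("#" if x>190 else "+" if x>110 else ":" if x>60 else "." for x in r) for r in cv2.resize(im,(128,60),interpolation=3).min(axis=2)))
```

```text
-0.01 [271.7345959  162.35415542] [269.80621839 151.56207683]
0 [271.78489082 165.88880253] [269.86480235 155.29025521]
0.01 [271.83488649 169.40241888] [269.92302203 158.99525113]
0.025 [271.90932472 174.63381946] [270.00967591 164.50974872]
0.05276771669394286 0.0 [ 0.57420543  0.76371305 -0.24212504  1.81853362  0.30009524  0.59526699
 -0.18607753]
::::::::::::::::::::::::::::::::::++#++:::::::::::::::::::::::::::::::::::::::::::::::::++#++:::::::::::::::::::::::::::::::::::
::::::::::::::::::::::::::::::::++#+:::::::::::::::::::::::::::::::::::::::::::::::::::::::+#++:::::::::::::::::::::::::::::::::
:::::::::::::::::::::::::::::::+#+:::::::::::::::::::::::::::::::::::::::::::::::::::::::::::+#+::::::::::::::::::::::::::::::::
:::::::::::::::::::::::::::::+#++::::::::::::::::::::::::::::::::::::::::::::::::::::::::::::::+#+::::::::::::::::::::::::::::::
:::::::::::::::::::::::::::++#+:::::::::::::::::::::::::::::::::::::::::::::::::::::::::::::::::+#+:::::::::::::::::::::::::::::
::::::::::::::::::::::::::+#+:::::::::::+++:::::::::::::::::::::::::::::::::::::::::++:::::::::::+#+:
[... 6293 characters left out ...]
::::::::::::::::::::::::::+::.:::::..........::::::::::
.......:......::::::::::::::::::::::::::::::+:::::::::::::::::::::::::::::::::::::+::::::::::::::.......................::::::::
....:..........:::::::::::::::::::::::::::::::::::::::::::::::::::::::::::::::::::::....::::::::::........................::::::
..............:::::::::::::::::::::::::::::::.......:::::::::::::::::::::::.............:::::::::::.........................::::
............::::::::::::::::+#+:::::::::::...........:::::::::::::::::::::..............:::::::::::...........................::
...........:::::::::::::::::+##+:::::::.....................::::::......................::::::::::::............................
```

```bash
python3 -m crank '[0.9,0,0,0,0, 1,0,0,0,0, 1,0,0,0,0, 1,0,0,10,0, 1,0,0,18,0, 1,0,0,24,0, 1,0,0,28,0, 1,0,0,28,0]'; python3 -m crank '[0.7,0,0,0,0, 0.5,0,0,0,0, 0.35,0,0,0,0, 0.24,0,0,0,0, 0.24,0,0,0,0, 0.24,0,0,0,0]'
```

```text
t: 14.0
position: [0.5155, -0.2561, 0.0036]
tool_rot: [0.814, 0.58, -0.0, -0.0]
wrist_force: [0.1, -0.4, -0.4]
gripper_width: 0.0852
grasp_force: 0.0
t: 14.75
position: [0.5165, -0.2564, 0.0049]
tool_rot: [0.815, 0.58, 0.001, 0.001]
wrist_force: [-0.2, -0.3, 4.8]
gripper_width: 0.0525
grasp_force: 5.3
```

```bash
python3 -m crank '[0.24,0,0,-3,0, 0.24,0,0,-10,0, 0.24,0,0,-30,0, 0.24,0,0,-60,0, 0.24,0,0,-100,0, 0.24,0,0,-135,0, 0.24,0,0,-135,0, 0.24,0,0,-135,0]'
python3 - <<'E'
from h import *
s=readout.get_state();print(s["position"],psi(),s["wrist_force"],s["moment"],s["grasp_force"],s["gripper_width"])
im,K,T=grab("wrist");np.savez("w7.npz",im=im,K=K,T=T);print(rel([0,0,0])[0])
b=cv2.resize(im,(160,75),interpolation=3).min(axis=2)[:60,20:140]
print("\n".join("".join("#" if x>190 else "+" if x>110 else ":" if x>60 else "." for x in r) for r in b))
E
```

```text
t: 15.75
position: [0.5147, -0.256, 0.1383]
tool_rot: [0.815, 0.58, -0.001, -0.001]
wrist_force: [-0.1, 0.8, -1.5]
gripper_width: 0.0527
grasp_force: 3.9
[ 0.51470397 -0.25604812  0.13832092] 1.2376677698971748 [-0.14748671  0.81976689 -1.51438042] [ 0.07936653 -0.01611132 -0.00418832] 3.857708912109956 0.05272840694498488
[  73.7 -569.4  139.6]
.......:::::::::+###########+::::::::::.................................................................................
......:::::::::+##########+::::::::::::.................................................................................
.....::::::::+###++::+++:::::::::::::::.................................................................................
....:::::::+###+:::::::::::::::++::::::...............:::::::::::....................++:................................
...::::::+###+:::::::::::::::::##+:::::.........:::::::::::::::::::::::............::##+................................
::::::::####+::::::::::::::::::##+++:::....:::+:::::................::::+:::.....::::##+................................
::::::+###+:::::::::::::::
[... 5807 characters left out ...]
###+......+##:.........................................+##:.........:+:.................::::...
.........................:+.........++:........................................:++:...........::...............::.......
..............................:.......::.......................................::..............:.............::.........
......................................::........:.....................:........::.......................................
............:::.......................::........+:...................::........:.........................:..............
.......................................:.......:+:...................::........:........................................
```

Run:
```python
from h import *
d=optics.get_image("wrist");tc=np.array(d["tool_from_camera"]);K=np.array(d["K"])
for p in((.105,-.03),(.065,-.03),(.105,-.02),(.065,-.02),(.105,-.04),(.065,-.04),(.105,-.01)): 
    print(p,proj(K,tc,[p[0],.0285,p[1]]).round(),proj(K,tc,[p[0],-.0285,p[1]]).round())
print(rel([.45,-.04,.14],1.398),rel([.434,-.022,.14],1.398))
```

```text
(0.105, -0.03) [416.  29.] [218.  29.]
(0.065, -0.03) [405. 169.] [228. 169.]
(0.105, -0.02) [407.  37.] [226.  36.]
(0.065, -0.02) [398. 166.] [235. 166.]
(0.105, -0.04) [426.  19.] [208.  19.]
(0.065, -0.04) [413. 174.] [220. 173.]
(0.105, -0.01) [400.  43.] [233.  43.]
(array([ 182.9, -131.5,   -2. ]), np.float64(-0.16)) (array([ 194.7, -152.5,   -1.9]), np.float64(-0.16))
```

```bash
python3 -m crank '[0.24,30,-22,-2,-0.03, 0.24,62,-45,-2,-0.06, 0.24,94,-68,-2,-0.09, 0.24,126,-92,-2,-0.12, 0.24,158,-115,-2,-0.15, 0.24,182,-136,-2,-0.16, 0.24,193,-150,-2,-0.16, 0.24,195,-152,-2,-0.16, 0.24,195,-152,-2,-0.16]'
python3 - <<'E'
from h import *
ss=[];
s=readout.get_state();im,K,T=grab("wrist");np.savez("w8.npz",im=im,K=K,T=T)
print(s["position"],psi(),s["grasp_force"],s["gripper_width"])
h=cv2.cvtColor(im,40)
for n,lo,hi in(("egg",(8,70,130),(16,150,255)),("lime",(32,90,40),(60,255,255))):
    m=cv2.inRange(h,lo,hi);m=cv2.morphologyEx(m,cv2.MORPH_OPEN,np.ones((5,5)))
    for c in sorted(cv2.findContours(m,0,2)[0],key=cv2.contourArea)[-3:]:
        x,y,w,g=cv2.boundingRect(c);M=cv2.moments(c);u,v=M["m10"]/M["m00"],M["m01"]/M["m00"];print(n,(x,y,w,g),cv2.contourArea(c),ray(K,T,u,v,.048).round(4))
print(proj(K,T,[.461,.1356,.048]),proj(K,T,[*S(.045,0),.048]))
b=cv2.resize(h,(160,120),interpolation=0)[:40]
print("\n".join("".join("E" if 5<=x[0]<=18 and x[1]>60 and x[2]>120 else "L" if 30<x[0]<62 and x[1]>90 else "#" if x[2]>200 and x[1]<30 else "." for x in r) for r in b[:,20:140]))
E
```

```text
t: 16.98
position: [0.4362, -0.0234, 0.1409]
tool_rot: [0.766, 0.643, -0.0, 0.0]
wrist_force: [0.5, 0.4, -1.1]
gripper_width: 0.053
grasp_force: 3.9
[ 0.43615291 -0.02337357  0.14086427] 1.3954703066223615 3.8571181599400006 0.05300410211699226
egg (249, 194, 28, 37) 552.0 [0.4029 0.0043 0.048 ]
egg (276, 0, 65, 27) 773.0 [0.4549 0.1145 0.048 ]
egg (591, 0, 43, 54) 909.0 [0.6281 0.0815 0.048 ]
lime (598, 267, 9, 16) 80.0 [ 0.6349 -0.0842  0.048 ]
lime (427, 0, 68, 29) 1278.5 [0.5414 0.1008 0.048 ]
[311.26387107 -30.4370114 ] [467.35208941 -23.88023656]
.............E......E.E..EE...........EEEEEEEEEEEEEEE.........EEEEEEEEEEEEEEEEEEEEEEEE#LLLLLLLLLLLLLLLLL.EEEEEEE.......E
.................EE.E.EEEE........E...EEEEEEEEEEEEEEEEEE......EEEEEEEEEEEEEEEEEEEEEEEE#LLLLLLLLLLLLLLLLLEEEEEEEE.....EEE
...............E.EEEEE.EEE........EE..EEEEEEEEEEEEEEEEEE....EEEEEEEEEEEEEEEEEEEEEEEEE.##LLLLLLLLLLLLLLLEEEEEEEE....EEEEE
..................EEEEE.EE........EEE.EEEEEEEEEEEE.EEEEEEEEEEEEE..EEEEEEEEEEEEEEEEEE..E#.LLLLLLLLLLLLLEEEEEEEEE..EEEEEE.
..............E...E.EEEEEEE..E.....EEEEEEEEEEEEEEE.EEEEEE
[... 3598 characters left out ...]
........##....EEE...##.##........##......E..#...EEEEEEE....###EE..#..............##.###.....EEE
.................................###....EE.###..EEE.....................#E.EEEE.....##EEE................#######.....EEE
..................................##........#....EEE....E...............#.EEEE.....###EEEE..............#######......EEE
..................................###.............EE.###...................EEE.....##E.EEEE.E..EE.......####.........EEE
...................................##....E........EEE..##..................EEE....###.....E.....E.........##...EE....EEE
...................................###.......E....EE....#.......#............E....##..#.....E..E..........#....EE.....EE
```

Run:
```python
from h import *
P=[]
for i in range(6): optics.get_image("wrist");P.append(readout.get_state()["position"])
P=np.array(P);print(P.std(0),P.mean(0),psi(),rel([.4449,.0522,.034],1.398,P.mean(0)))
```

```text
[1.38516748e-04 3.01223899e-04 2.51229431e-05] [ 0.4361701  -0.02317961  0.14096739] 1.3967931029264502 (array([ 75.8,  -4.5, 107. ]), np.float64(-0.001))
```

```bash
python3 -m crank '[0.24,0,-4,40,0, 0.24,0,-4,80,0, 0.24,0,-4,107,0, 0.24,0,-4,107,0, 0.24,0,-4,107,0]'
python3 - <<'E'
from h import *
s=readout.get_state();im,K,T=grab("wrist");np.savez("w9.npz",im=im,K=K,T=T)
print(s["position"],psi(),s["wrist_force"],rel([.4449,.0522,.034],1.398))
im,K,T=grab("side");np.savez("s9.npz",im=im,K=K,T=T)
# tongs jaw check in side view
m=(im.min(axis=2)>0);h=cv2.cvtColor(im,40)
c=im[165:215,225:315];print("\n".join("".join("E" if 5<=x[0]<=18 and x[1]>60 and x[2]>150 else "L" if 30<x[0]<62 and x[1]>90 else "#" if x[2]>190 and x[1]<25 else ":" if x[2]<90 else "." for x in r) for r in h[160:235,215:325]))
s=readout.get_state()["position"];
for f in(.065,.105):
  for l in(-.0285,.0285): print(f,l,(proj(K,T,np.array(s)+R.from_quat(readout.get_state()["tool_rot"]).apply([f,l,-.018]))-[215,160]).round(1))
E
```

```text
t: 17.95
position: [0.4326, -0.0215, 0.0347]
tool_rot: [0.766, 0.643, 0.001, 0.0]
wrist_force: [0.1, 0.3, 0.1]
gripper_width: 0.0529
grasp_force: 3.9
[ 0.43258699 -0.02154297  0.03474776] 1.3976193966587935 [0.09614513 0.33920279 0.07103113] (array([74.7, -0.8,  1.1]), np.float64(-0.0))
...........::::::::::.........::::::::::::....................................................................
...........:::::::::::::::::::::::::::::::.....................................................EE.............
...........:::::::::::::::::::::::::::::::....................................E...............EE..............
.......#...:::::::::::::::::::::::::::::::..................................................EE................
....#####..:::::::::::::::::::::::::::::::.................................................EEE................
..#######..:::::::::::::::::::::::::::::::.................................................EEE................
.########..:::::::::::::::::::::::::::::::....................................................................
########...::::::::::::::::::::::::
[... 6914 characters left out ...]
.........................####..............
E........E.........##..........##.............................................................................
E.................###..........#...........................................E..................................
E..................##.........##..........................................EEE.................................
E..................###.......##..........................................EEEEE................................
E........E.........#####.#..##..................EE.........EEEE.........EEEEEEE...............................
0.065 -0.0285 [19.4 46.4]
0.065 0.0285 [43.4 46.9]
0.105 -0.0285 [21.6 39.2]
0.105 0.0285 [44.9 39.7]
```

```bash
python3 -m crank '[0.24,12,-1,0,0, 0.24,24,-1,0,0, 0.24,36,-1,0,0, 0.24,36,-1,0,0]'
python3 - <<'E'
from h import *
s=readout.get_state();im,K,T=grab("wrist");h=cv2.cvtColor(im,40);print(s["position"],s["wrist_force"])
print("\n".join("".join("E" if 8<=x[0]<=16 and 70<x[1]<150 and x[2]>130 else "L" if 30<x[0]<62 and x[1]>90 else "#" if x[2]>190 and x[1]<25 else ":" if x[2]<90 else "." for x in r) for r in cv2.resize(h,(160,96),interpolation=0)[:34,30:130]))
E
```

```text
t: 18.55
position: [0.4375, 0.0159, 0.0342]
tool_rot: [0.765, 0.645, 0.001, -0.0]
wrist_force: [-0.6, 0.2, -1.2]
gripper_width: 0.0531
grasp_force: 3.9
[0.43747235 0.01588491 0.0341579 ] [-0.62211068  0.18882013 -1.15143306]
:.:......:......::E...............EEEEEEEEEEEEEEEEEEEEEEEEEEEEEEEEEE............................E.##
.:::..##.::......:................EEEEEEEEEEEEEEEEEEEEEEEEEEEEEEEEE..............................##.
E.....##..::......................EEEEEEEEEEEEEEEEEEEEEEEEEEEEEEEEE..............................##.
E.....##...........................EEEEEEEEEEEEEEEEEEEEEEEEEEEEEEEE............................E.##.
E......#......:....................EEEEEEEEEEEEEEEEEEEEEEEEEEEEEEE...............................##L
................:.....#............EEEEEEEEEEEEEEEEEEEEEEEEEEEEEEE..........##...................##L
.....................##..E..........EEEEEEEEEEEEEEEEEEEEEEEEEEEEEE.......E::##...................##L
...................E.##..............EEEEEEEEEEEEEEEEEEEEEEEEEEEE.......::::.#...................##.
...................EE##..............EEEEEEEEEEEEEEEEEEEEEEEEEEE...
[... 1858 characters left out ...]
.........E.EEE..###.....EE.........EEEEEEEEE....................::::.##......................E
......::........EE.....##.....EE........EEEEEEEEEE....................::::##...................E...E
::::::::................##....E...........E..E.......................::::.##.......................E
:::::::::...............##..................................EEEE.....:::.##.......EEEE............EE
:::::::::................##............................EEEEEEEEE....::::##.........EEEEEEE........EE
::::::::::................##............................EE.....E.....::.##.........EE..EEE........E.
::::::::::..............##.#.EE.....................EE.EEEE....E.......##.#........E...EEEEE.....E..
```

```bash
python3 -m crank '[0.24,12,0,0,0, 0.24,24,0,0,0, 0.24,34,0,0,0, 0.24,38,0,0,0, 0.24,38,0,0,0]'
python3 - <<'E'
from h import *
s=readout.get_state();im,K,T=grab("wrist");h=cv2.cvtColor(im,40);print(s["position"],s["wrist_force"],rel([.4449,.0522,.034],1.398))
print("\n".join("".join("E" if 8<=x[0]<=16 and 70<x[1]<150 and x[2]>130 else "L" if 30<x[0]<62 and x[1]>90 else "#" if x[2]>190 and x[1]<25 else ":" if x[2]<90 else "." for x in r) for r in cv2.resize(h,(160,96),interpolation=0)[:34,30:130]))
E
```

```text
t: 19.23
position: [0.4436, 0.0518, 0.034]
tool_rot: [0.765, 0.644, -0.0, -0.0]
wrist_force: [0.1, 0.6, -1.2]
gripper_width: 0.0527
grasp_force: 3.9
[0.44357974 0.05180698 0.03402608] [ 0.098626    0.60648368 -1.2163548 ] (array([1.1, 1.3, 0. ]), np.float64(-0.0))
:............................EEE..........E...E...........E.EE..::....::::..E.E............E........
:................:::......................EE.EE..........EEEEEE....E.....:.E..E.....EE.....E........
..................::........E.............EEE...EEEEEEEEEEEEEEEEEEE.EE.....EEEE...EEEEE...EE........
EEE.........................E.............EEEEEEEEEEEEEEEEEEEEEEE..E...E..E..E...E....EE............
........E.......EE...EEEEE................EEEEEEEEEEEEEEEEEEEE..........E.......E...................
.........EEE...E.EEEE...EEE.E.............EEEEEEEEEEEEEEEEEEE.............E.........................
............EE.....EE....EEEE.......#....EEEEEEEEEEEEEEEEEEEEE...........E::..E.....................
........................:.:..............EEEEEEEEEEEEEEEEEEEEE..........::::........................
...........::.......E.....:
[... 1898 characters left out ...]
....##........................EEEEEEEEEEEEEEEEEEEEEEEEEEEEE.....::::.##.............:::.#:LLLL
........E.##.......E....#...........EEEEEEEEEEEEEEEEEEEEEEEEEEEEE....E::::.#............::::..#.LLLL
.......EE.E.....E......E##..::E......EEEEEEEEEEEEEEEEEEEEEEEEEEE.....::::.#....................#:LLL
......EE.EE.............##..:::......EEEEEEEEEEEEEEEEEEEEEEEEEEE....::::.##.....................#LLL
........EEE...........................EEEEEEEEEEEEEEEEEEEEEEEEE.....::::..E......................#LL
...::::.EE.............................EEEEEEEEEEEEEEEEEEEEEEE.......::............................L
:::::::.E................#.#............EEEEEEEEEEEEEEEEEEEEE...........#.#E........................
```

```bash
python3 -m crank '[0.15,0,0,0,0, 0.08,0,0,0,0, 0.02,0,0,0,0, -0.05,0,0,0,0, -0.1,0,0,0,0, -0.1,0,0,0,0, -0.1,0,0,0,0]'
```

```text
t: 20.15
position: [0.4436, 0.0515, 0.0341]
tool_rot: [0.766, 0.643, 0.0, 0.0]
wrist_force: [-0.2, -0.1, -1.2]
gripper_width: 0.039
grasp_force: 30.9
```

```bash
python3 -m crank '[-0.15,0,0,0,0, -0.2,0,0,0,0, -0.2,0,0,0,0, -0.2,0,0,0,0]'; python3 -m crank '[-0.2,0,0,-3,0, -0.2,0,0,-8,0, -0.2,0,0,-15,0, -0.2,0,0,-25,0, -0.2,0,0,-40,0, -0.2,0,0,-40,0, -0.2,0,0,-40,0]'
```

```text
t: 20.65
position: [0.4437, 0.0516, 0.0341]
tool_rot: [0.766, 0.643, 0.0, 0.0]
wrist_force: [0.1, 0.1, 0.6]
gripper_width: 0.0382
grasp_force: 60.0
t: 21.52
position: [0.4435, 0.0514, 0.0741]
tool_rot: [0.766, 0.643, -0.0, 0.0]
wrist_force: [0.4, -0.5, -1.4]
gripper_width: 0.0379
grasp_force: 60.3
```

```bash
python3 -m crank '[-0.2,0,0,-20,0, -0.2,0,0,-45,0, -0.2,0,0,-75,0, -0.2,0,0,-95,0, -0.2,0,0,-105,0, -0.2,0,0,-105,0, -0.2,0,0,-105,0]'
python3 - <<'E'
from h import *
s=readout.get_state();im,K,T=grab("wrist");h=cv2.cvtColor(im,40);print(s["position"],s["wrist_force"])
print("\n".join("".join("E" if 8<=x[0]<=16 and 70<x[1]<150 and x[2]>130 else "L" if 30<x[0]<62 and x[1]>90 else "#" if x[2]>190 and x[1]<25 else ":" if x[2]<90 else "." for x in r) for r in cv2.resize(h,(160,96),interpolation=0)[:40,30:130]))
im,K,T=grab("side");h=cv2.cvtColor(im,40)
for u in(260,283): print(u,[(v,int(im[v].mean(axis=1)[u])) for v in range(170,190,2)])
m=cv2.inRange(h,(8,60,130),(18,150,255));m[:, :215]=0;m[:,300:]=0;m[:100]=0;m[200:]=0;m=cv2.morphologyEx(m,2,np.ones((5,5)))
for c in cv2.findContours(m,0,2)[0]:
    if cv2.contourArea(c)>60: print(cv2.boundingRect(c),cv2.contourArea(c))
t=R.from_quat(s["tool_rot"]).apply([.085,0,-.018])+s["position"];print(t,proj(K,T,t))
E
```

```text
t: 22.4
position: [0.4429, 0.0513, 0.1781]
tool_rot: [0.766, 0.643, -0.001, -0.001]
wrist_force: [-1.3, 0.3, -1.7]
gripper_width: 0.0378
grasp_force: 60.7
[0.44286253 0.05131574 0.17809539] [-1.26431938  0.28487923 -1.67002372]
.........................EE##.EEE.EEEEEE####......EEEE.....E......E.............EEEE..###....EEEE...
......................EEE.E##E....EEEEEE####......EEEEEE..........E........EE...EEE...###...EEE.E...
.....................EEEEEE##EEEEEEEEEEE.###..EEEEEEEEEEE...E................E.EEE....###E.EEEE.....
.................EE...EEEEE##.E...E....E.###EEEEEE..E.EEEE...E.........EE...E...EE....###EEEEEE.....
...............::......E...##.EEE.EEEEEE.##EEEE.........EEE...EEEE.....EEEE.....EEEE.####..E..E....#
.............:.............##....##EE....EEEE.E...........EEEEEE.#.EE..EEEEE....EEEE.####.EE.EE....#
................:.........E.#...###.EE..EEE................EEEEE###..E.EEEEE....EEEEE####EE..EE.....
..............E.E.EE......E.##..###..EEEEEE..E.......E......EEE..##....EEEEE........E####EEEE.EE....
...............:::.......EEE##..##...EEEEE...................E..
[... 2803 characters left out ...]
E.#...EEEEEEEEEEEEE.......##.EEEE.....E.......E.....#........
::::::::::::::::::::::::......##.##..EEE.#..........EEEEEE...#..####E.EE....EEE.....EEE..###..E.....
:::::::::::::::::::::::::....##..##..EEE.#............E.........##..E.......EEE......EE..###.EE.....
:::::::::::::::::::::::::........##........E...........E........##.........EEE................E.....
260 [(170, 217), (172, 223), (174, 221), (176, 191), (178, 115), (180, 94), (182, 152), (184, 196), (186, 214), (188, 204)]
283 [(170, 181), (172, 170), (174, 196), (176, 206), (178, 140), (180, 96), (182, 166), (184, 196), (186, 190), (188, 163)]
(241, 129, 12, 19) 163.5
[0.45752428 0.13505339 0.19604082] [247.67737031 136.14783799]
```

```bash
python3 -m crank '[-0.2,0,0,0,0, -0.2,0,0,0,0, -0.2,0,0,0,0, -0.2,0,0,0,0, -0.2,0,0,0,0, -0.2,0,0,0,0]' && python3 -c "
from h import *
print(ticket.close_job())"
```

```text
t: 23.25
position: [0.4436, 0.0515, 0.1791]
tool_rot: [0.766, 0.643, 0.0, 0.0]
wrist_force: [0.1, -0.4, -1.9]
gripper_width: 0.0379
grasp_force: 60.7
the job is handed in; nothing more can be done
None
```

I folded the handle into its catches and lifted the egg out with the tongs, then handed the job in at about 23 s with the egg held still, its centre about 19 cm above the worktop; the hand-in returned no verdict, and the grip force read about 60 N, above the suggested 30 to 50 N.

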